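# Take the pressure cap off the coolant reservoir

## Task

Open the coolant reservoir: without pressing down, turn its pressure cap anticlockwise (seen from above) until it meets the first stop and keep it turned lightly against that stop for a good second, so that the pressure can vent. Then press the cap down, turn it on past the stop until it comes free, lift it out, and set it down gently, upright on its stem, in the drip dish. Do not force the cap against its stops or jam it down onto the neck, and leave the little bottles and the black pot standing where they are.

Things in the scene. Friction and masses are not known exactly. Their poses are not given: they have to be found in the camera images.
- cap: Pressure cap, about 90 g. Origin at the centre of its stem's flat underside, z up its axis. Steel stem 28 mm dia., z 0 to 20 mm; two lugs along +x and -x, 7 mm wide, reaching 20.5 mm from the axis, z 4 to 8; black disc 59 mm dia., z 18 to 26. Shut, the origin is 118 mm above the table and the cap's x lies within 0.12 rad of the tank's x. Loose in its neck by up to 2 mm sideways.
- cap_bar (a point): Middle of the yellow grip bar on top of the cap, 36 mm above the cap's origin, axes as the cap's. The bar is 46 mm long (along x), 13 mm wide (along y), from 11 mm below to 11 mm above this point; pinch it across its width from above.
- tank: Coolant reservoir, white box 150 (x) x 130 (y) x 100 mm high, fixed; origin at the centre of its underside, z up; the filler neck stands on its z axis. Cap angle = anticlockwise angle from the tank's x to the cap's x. Unpressed, the cap turns with little friction (0.1 N m or less) from about -0.3 rad to its first stop. Past that it turns only while pressed down by more than 3 mm.
- mouth (a point): Centre of the filler neck's rim, 130 mm above the table, axes as the tank's. At cap angle 1.25 rad (plus or minus 0.14) the lugs stand in the gaps of the neck's lips: let up there, the spring lifts the cap 4 mm and it comes straight out. A hard end stop follows at about 1.4 rad.
- neck: Aluminium filler neck, 53 mm outer dia., 30 mm high, with two inward lips that hold down the cap's lugs, and the hard end stop; origin and axes as the tank's. Pressed 6 mm down the cap's disc meets the rim: press 4 to 5 mm. Over 25 N between cap and neck is jamming.
- stop_ring: Blue collar round the neck with two rigid stop teeth inside, hidden by the cap; origin and axes as the tank's. The teeth's angle differs from tank to tank and cannot be seen: the cap meets them at a cap angle between 0.15 and 0.55 rad, to be found by feel. They bear on the lugs 19 mm from the axis (0.1 N m is about 5 N); over 25 N is forcing. To clear them takes 0.6 rad more.
- pad (a joint): Sprung pad under the cap's stem, sliding along the neck axis (m): 0 with the cap shut, grows downwards, 0.006 when the cap is pressed right down, -0.004 when the cap is free. The spring pushes up with 5 N at 0 and 0.7 N more per mm.
- dish: Shallow round steel drip dish lying on the table, 110 mm across the rim, 16 mm high; origin at the centre of its underside; its inner floor is 4 mm above the table.
- dropper: White saline dropper bottle, 30 mm dia., 75 mm high, standing; origin under its centre. Leave it alone.
- oil_bottle: Small brown bottle with black cap, 26 mm dia., 62 mm high, standing; origin under its centre. Leave it alone.
- objective_pot: Black screw pot, 41 mm dia., 51 mm high, standing; origin under its centre. Leave it alone.
There are look-alikes about, which are no part of the job. What is shaped like the cap but purple is not meant.

How it is judged:
By the outcome, as a careful person would: the job done as asked, in the order asked, and still so for the second after the job is handed in, with the robot touching nothing.
It also fails if it takes over 72 s, if anything falls off the work surface, if the arm or the gripper's body presses on something with over 40 N, if the wrist force passes 120 N, or if a joint passes its speed limit or range.

## Robot

A 6-joint arm with a two-finger parallel gripper is mounted at the origin on a cart in front of the work surface, level with it; the furniture and walls round the work are solid. World frame = base frame: x ahead of the robot, y to its left, z up, the work surface at z = 0. Lengths are in m, angles in degrees, forces in N, time in s.
With the tool pointing down it reaches from about 0.275 to 0.75 m from the base axis. Payload 10.2 kg.
Tool frame: the origin (TCP) lies on the centre line of the jaws, within the pads' length; the fingertips stand 19 mm ahead of it and the grasp point (between the pads) is the TCP; z points along the fingers, y is the line along which they close (so a half turn about z gives the same grasp; the last joint's range is limited). The gripper opens to 85 mm and grips with 20 to 120 N. Pads are 22 mm wide; open, the fingers measure 114 mm over their backs; the gripper's body (76 mm by 85 mm) begins 54 mm behind the grasp point. The pads swing forward as they close: fully open they stand 13 mm farther back than shut.
Start: joints at [-89.175, 17.928, 85.812, -0, 76.261, -12.8], TCP at [0.124, -0.51, 0.25] pointing down, gripper open.
Joint ranges: [-168.41, 168.41], [-55.51, 124.54], [10.69, 146.95], [-70.63, 250.63], [1, 178], [-165.06, 165.06]. Speed limits (degrees/s): [136.94, 136.94, 172.46, 180, 180, 180].

## Interface

Orientations are given as [roll, pitch, yaw] about the fixed x, y, z axes, in that order (R = Rz(yaw) Ry(pitch) Rx(roll)).
In Python, from cell import ctrl gives the robot as it stands. Calls block until the motion is done:
- ctrl.move_ptp(position, orientation): joint-space move of the TCP to a pose.
- ctrl.line_to(position, rot=None, velocity=0.15): straight line of the TCP; rot=None keeps the orientation; velocity is the mean speed in m/s.
- ctrl.move_j(angles): joint-space move.
- ctrl.command_gripper(opening, grip_force=None): opening from 0.0 (shut) to 1.0 (fully open); grip_force is the grip in N (None keeps the last); returns when the fingers have stopped.
- ctrl.pause(seconds).
- ctrl.ik(position, orientation): joint angles nearest the present ones, or None.
- ctrl.get_state(): the state.
- ctrl.capture(name): name is "scene" or "top"; returns the picture (420x560x3 uint8, red, green, blue); there is no depth.
- ctrl.camera_params(name): a dict with "mtx" (3x3 intrinsics, pixels), "pose" (4x4, takes a point from camera to world coordinates). Camera axes: x right, y down, z forward; pixel columns grow to the right and rows downward; lengths in m; the calibration is good to about 2 mm. A picture is of the moment at which its call begins. camera_params takes no time and is no camera call.
A pose or a line that the arm cannot do raises ctrl.MotionError and nothing moves.
- ctrl.hand_in(): hands the job in; it is judged then, once.
The state is a dict: "clock": time; "qpos": joint angles; "qd": joint speeds; "effort": joint torques, N m; "tool_pos": TCP position; "eef_rot": TCP orientation; "wrist_force": force on the tool from outside, world axes, zero at the start; "ft_torque": the same for the moment, N m; "gripper_width": opening from 0.0 (shut) to 1.0 (fully open); "gripper_force": force on a finger pad.
Only numpy, scipy, OpenCV 4.12 (cv2) and the standard library are available. Lean on these libraries where they do the work, as an engineer would, in place of code of your own. Each camera call takes 0.05 s, during which the arm holds its last target. There are 200 camera calls.

## Working session

There is one attempt and no reset: what is moved stays moved. The work goes in short steps, each a Python script; the robot and the scene stay as the last script left them, time stands still between calls to the robot, and variables do not carry over. Pictures are saved under pics/ and viewed, at most 10 in all, crops included, and the job is handed in when it is done.

```bash
ls; mkdir -p pics; python3 - <<'E'
from cell import ctrl
import cv2, numpy as np
for n in("scene","top"):
    im=ctrl.capture(n); cv2.imwrite(f"pics/{n}0.png",im[:,:,::-1]); p=ctrl.camera_params(n); print(n,np.round(p["mtx"],1).tolist(),np.round(p["pose"],3).tolist())
print(ctrl.get_state())
E
```

```text
pics
scene [[394.1, 0.0, 278.2], [0.0, 394.1, 213.5], [0.0, 0.0, 1.0]] [[0.848, -0.249, 0.468, 0.075], [-0.53, -0.373, 0.762, -0.879], [-0.016, -0.894, -0.448, 0.594], [0.0, 0.0, 0.0, 1.0]]
top [[448.7, 0.0, 270.5], [0.0, 448.7, 201.3], [0.0, 0.0, 1.0]] [[0.007, -0.995, 0.095, 0.447], [-1.0, -0.006, 0.019, -0.128], [-0.019, -0.095, -0.995, 1.364], [0.0, 0.0, 0.0, 1.0]]
{'clock': 0.1, 'qpos': array([-8.91754263e+01,  1.79584640e+01,  8.58486503e+01,  1.73388520e-03,
        7.62606039e+01, -1.27995477e+01]), 'qd': array([ 6.08905350e-05, -9.91837874e-02, -1.05375405e-01,  2.61538966e-02,
       -8.91306433e-03, -1.01192773e-01]), 'effort': array([ 2.72220161e-03, -4.12896931e+01, -2.60138744e+01, -1.54573809e-04,
        3.01057946e-03, -8.39119622e-06]), 'tool_pos': array([ 0.12365954, -0.51002546,  0.24977902]), 'eef_rot': array([-1.79934337e+02, -1.66443007e-02,  1.36236990e+01]), 'wrist_force': array([ 0.10993614,  0.86524961, -0.97563632]), 'ft_torque': array([0.01037558, 0.00658731, 0.01134295]), 'gripper_force': 0.0, 'gripper_width': 0.9958024407347671}
```

View pics/scene0.png

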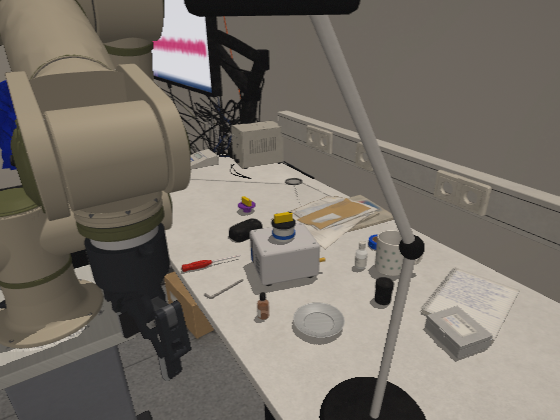

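View pics/top0.png

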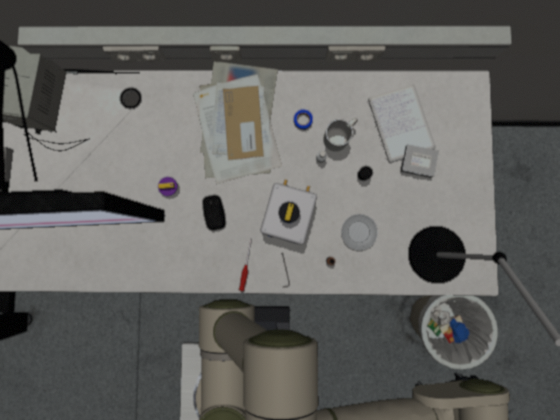

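The top view shows the tank at about (290,213) with the yellow bar at (289,212). The dish is at (359,232), the oil bottle at (330,261), the pot at (365,173) and the dropper at (320,158). The lamp base is at (437,253), and the purple decoy is at (168,186). I'll measure these now.

```bash
cat > h.py <<'E'
import numpy as np, cv2
from cell import ctrl
def ray(cam,uv):
    p=ctrl.camera_params(cam); T=np.array(p["pose"]); d=T[:3,:3]@np.linalg.solve(np.array(p["mtx"]),[uv[0],uv[1],1]); return T[:3,3],d
def plane(cam,uv,z):
    o,d=ray(cam,uv); return o+d*(z-o[2])/d[2]
def tri(ua,ub):
    (o,d),(q,e)=ray("top",ua),ray("scene",ub)
    s=np.linalg.lstsq(np.c_[d,-e],q-o,rcond=None)[0]; a,b=o+d*s[0],q+e*s[1]; return (a+b)/2,np.linalg.norm(a-b)
def blob(im,lo,hi,box):
    x0,y0,x1,y1=box; m=np.zeros(im.shape[:2],np.uint8)
    m[y0:y1,x0:x1]=cv2.inRange(cv2.cvtColor(im,cv2.COLOR_RGB2HSV),lo,hi)[y0:y1,x0:x1]
    c=max(cv2.findContours(m,cv2.RETR_EXTERNAL,cv2.CHAIN_APPROX_NONE)[0],key=cv2.contourArea); return c,cv2.minAreaRect(c)
Y=((20,130,80),(35,255,255))
def barang(box,z):  # world axis angle of bar (deg) from top view long edge
    p=[plane("top",q,z)[:2] for q in cv2.boxPoints(box)]
    a,b=p[1]-p[0],p[2]-p[1]; l,s=(a,b) if a@a>b@b else (b,a)
    return np.degrees(np.arctan2(l[1],l[0]))%180,np.linalg.norm(l),np.linalg.norm(s)
E
python3 - <<'E'
from h import *
t=cv2.imread("pics/top0.png")[:,:,::-1].copy(); s=cv2.imread("pics/scene0.png")[:,:,::-1].copy()
ct,rt=blob(t,*Y,(270,195,310,230)); cs,rs=blob(s,*Y,(265,200,300,240))
print(rt,rs); print("bar tri",tri(rt[0],rs[0]),"plane165",plane("top",rt[0],.165),barang(rt,.165))
c,r=blob(t,(0,0,110),(180,60,255),(255,180,320,250)); print("any",r)
g=cv2.cvtColor(t,cv2.COLOR_RGB2HSV); print(g[200,275],g[232,290],g[200,255],g[232,340],g[232,359],g[245,250])
for n,uv,z in(("dish",(359,232),.016),("oil",(330,261),.06),("pot",(365,173),.05),("drop",(320,158),.075),("lamp",(437,253),0.02),("lampjoint?",(500,257),.3)): print(n,plane("top",uv,z))
print("dish tri",tri((359,232),(318,322)),"lampj",tri((500,257),(411,248)))
for n,i,b in(("t",t,(240,140,400,280)),("s",s,(220,190,400,350))):
    x0,y0,x1,y1=b; cv2.imwrite(f"pics/c{n}.png",cv2.resize(i[y0:y1,x0:x1,::-1],None,fx=3.5,fy=3.5,interpolation=cv2.INTER_CUBIC))
a,b=cv2.imread("pics/ct.png"),cv2.imread("pics/cs.png")
E
```

```text
((288.73529052734375, 211.558837890625), (5.578319072723389, 17.220029830932617), 14.03624439239502) ((283.0, 217.0), (10.0, 18.0), 90.0)
bar tri (array([ 0.53463051, -0.15419726,  0.1537033 ]), np.float64(0.0007424323248384986)) plane165 [ 0.53413197 -0.15414058  0.165     ] (np.float64(166.24316921764557), np.float64(0.04624220767199473), np.float64(0.014944638927371127))
any ((287.0, 214.5), (69.0, 64.0), 90.0)
[  0   2 156] [165   3 153] [ 15  10 153] [ 18   9 143] [ 90   4 138] [ 15   8 124]
dish [ 0.48498831 -0.36740281  0.016     ]
oil [ 0.39991713 -0.27552792  0.06      ]
pot [ 0.65780424 -0.3809734   0.05      ]
drop [ 0.69730195 -0.24638099  0.075     ]
lamp [ 0.42447537 -0.59580767  0.02      ]
lampjoint? [ 0.42102561 -0.64415634  0.3       ]
dish tri (array([ 0.48473115, -0.36868697,  0.0068394 ]), np.float64(0.0012260763426328594)) lampj (array([ 0.42081567, -0.62131765,  0.34409192]), np.float64(0.003704960973901903))
```

View pics/ct.png

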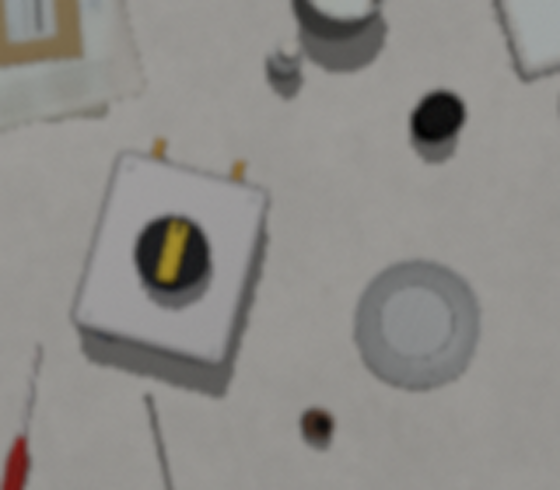

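Crop: the tank's corners are near (123,150), (267,195), (220,362) and (75,322), the cap disc is centred on (172,253), and the dish is centred on (417,324). All of these match the given sizes. Next I'll work out the tank's yaw and axis, move above the cap and grip it lightly.

```bash
python3 - <<'E'
from h import *
P=np.array([plane("top",(240+u/3.5,140+v/3.5),.1)[:2] for u,v in((123,150),(267,195),(220,362),(75,322))])
L=[(P[0]-P[3]),(P[1]-P[2])]; S=[P[0]-P[1],P[3]-P[2]]
print(P.mean(0),[np.linalg.norm(v) for v in L+S],[np.degrees(np.arctan2(v[1],v[0])) for v in L],[np.degrees(np.arctan2(v[1],v[0]))-90 for v in S])
t=cv2.imread("pics/top0.png")[:,:,::-1].copy()
c,r=blob(t,(0,0,0),(180,255,75),(272,195,308,229)); (u,v),rad=cv2.minEnclosingCircle(c); print("disc",plane("top",(u,v),.144),rad*1.215/448.7)
g=cv2.GaussianBlur(cv2.cvtColor(t,cv2.COLOR_RGB2GRAY),(0,0),.8)
ctrl.move_ptp([.535,-.154,.25],[180,0,-14]); s=ctrl.get_state(); print(s["clock"],s["qpos"],s["tool_pos"],s["wrist_force"],s["ft_torque"])
print(ctrl.ik([.535,-.154,.165],[180,0,62]))
E
```

```text
[ 0.53373663 -0.156072  ] [np.float64(0.1446129149859411), np.float64(0.13987999390654546), np.float64(0.12207374249277032), np.float64(0.12052718525533841)] [np.float64(-15.108599336446566), np.float64(-15.708587344115903)] [np.float64(-17.20986097265589), np.float64(-14.982781553749959)]
disc [ 0.53274966 -0.15470265  0.144     ] 0.029165915643714548
2.0667 [-2.81878741e+01  2.19625322e+01  8.02287422e+01 -1.04706559e-02
  7.78057442e+01  7.58591776e+01] [ 0.53480558 -0.15471376  0.24998552] [-0.58168982  0.60967611 -0.35091224] [ 0.04514923  0.02291374 -0.01579883]
[-2.81164357e+01  2.63631192e+01  8.69704259e+01 -2.54444375e-14
  6.66664549e+01 -1.16435654e-01]
```

```bash
cat >> h.py <<'E'
def st(tag=""):
    s=ctrl.get_state(); print(tag,"t%.1f"%s["clock"],"p",np.round(s["tool_pos"]*1e3,1),"yaw%.2f"%s["eef_rot"][2],"F",np.round(s["wrist_force"],1),"M",np.round(s["ft_torque"],3),"w%.3f g%.0f"%(s["gripper_width"],s["gripper_force"]),flush=True); return s
E
python3 - <<'E'
from h import *
ctrl.command_gripper(.5); st("open")
ctrl.line_to([.534,-.155,.19]); ctrl.line_to([.534,-.155,.1655],velocity=.04); ctrl.pause(.2); st("down")
ctrl.command_gripper(0,20); ctrl.pause(.2); st("grip")
E
```

```text
open t2.6 p [ 535.  -154.1  250. ] yaw-14.00 F [ 0.3 -0.2 -0.3] M [ 0.016  0.045 -0.029] w0.501 g0
down t4.1 p [ 534.1 -155.   165.7] yaw-14.00 F [ 0.7 -0.3  0.5] M [ 0.012 -0.017 -0.012] w0.497 g0
grip t4.6 p [ 534.  -155.   165.6] yaw-14.00 F [-0.3 -0.7  2.5] M [ 0.028  0.082 -0.002] w0.147 g26
```

```bash
python3 - <<'E'
from h import *
ctrl.command_gripper(0,45); ctrl.pause(.2)
s=st("g"); c=np.array([.534,-.155]); z=.1655; f0=s["wrist_force"]
a=np.radians(-14); U=[np.array([np.cos(a),np.sin(a)]),np.array([-np.sin(a),np.cos(a)])]
for u in U:
    lim=[]
    for sg in(1,-1):
        for k in range(1,9):
            p=c+sg*u*k*.0006; ctrl.line_to([*p,z],velocity=.02)
            f=(ctrl.get_state()["wrist_force"]-f0)[:2]@u*sg
            if f<-3: break
        lim.append(sg*k*.0006); print(sg,k,round(f,1))
        ctrl.line_to([*c,z],velocity=.04)
    c=c+u*sum(lim)/2; ctrl.line_to([*c,z],velocity=.04)
    st("c %s"%c)
E
```

```text
g t5.0 p [ 534.  -155.   165.6] yaw-14.00 F [-0.5 -0.2  3.4] M [0.06  0.202 0.089] w0.142 g50
1 4 -4.3
-1 1 -4.0
c [ 0.53487327 -0.15521773] t7.0 p [ 534.4 -155.1  165.2] yaw-14.00 F [-2.2 -0.4  3.4] M [ 0.004  0.532 -0.009] w0.133 g50
1 4 -4.3
-1 1 -3.0
c [ 0.535091   -0.15434446] t9.1 p [ 535.  -154.7  165.5] yaw-14.00 F [-1.1 -2.8  3.7] M [-0.518  0.209  0.003] w0.136 g50
```

```bash
python3 - <<'E'
from h import *
c=[.535,-.1545,.1655]; M0=st("s")["ft_torque"][2]
ctrl.line_to(c,rot=[180,0,-9],velocity=.03); st("-9")
y=-9
while y<20:
    y+=.5; ctrl.line_to(c,rot=[180,0,y],velocity=.03); s=ctrl.get_state(); m=s["ft_torque"][2]
    if y%2==0: st(y)
    if abs(m)>.1: ctrl.pause(.1); s=st("contact? %.1f"%y); 
    if abs(s["ft_torque"][2])>.13 or np.hypot(*s["wrist_force"][:2])>7: st("STOP"); break
E
```

```text
s t9.1 p [ 535.  -154.7  165.5] yaw-14.00 F [-1.1 -2.8  3.7] M [-0.518  0.209  0.003] w0.136 g50
-9 t9.3 p [ 535.  -154.5  165.5] yaw-9.13 F [-0.3 -0.3  4.5] M [-0.085  0.051  0.057] w0.138 g50
-8.0 t9.8 p [ 535.  -154.5  165.5] yaw-8.01 F [ 0.5 -1.   5.5] M [0.    0.001 0.033] w0.142 g50
-6.0 t10.8 p [ 535.  -154.5  165.5] yaw-6.00 F [0.8 0.9 3. ] M [ 0.116 -0.034  0.074] w0.136 g50
-4.0 t11.8 p [ 535.  -154.5  165.5] yaw-3.99 F [ 0.6 -0.2  4.5] M [ 0.008  0.044 -0.021] w0.138 g50
-2.0 t12.8 p [ 535.  -154.6  165.5] yaw-2.00 F [-0.6 -2.8  3.5] M [-0.455 -0.047 -0.026] w0.139 g50
contact? -0.5 t13.7 p [ 535.1 -154.6  165.6] yaw-0.50 F [ 1.  -5.2  2.2] M [-0.977 -0.247 -0.108] w0.136 g50
0.0 t13.9 p [ 535.1 -154.7  165.6] yaw-0.01 F [ 0.5 -4.2  3.8] M [-0.966 -0.198 -0.16 ] w0.138 g50
contact? 0.0 t14.0 p [ 535.1 -154.7  165.5] yaw-0.01 F [ 1.  -5.   3.3] M [-0.934 -0.154 -0.18 ] w0.141 g50
STOP t14.0 p [ 535.1 -154.7  165.5] yaw-0.01 F [ 1.  -5.   3.3] M [-0.934 -0.154 -0.18 ] w0.141 g50
```

```bash
python3 - <<'E'
from h import *
c=[.535,-.155,.1655]; ctrl.line_to(c,rot=[180,0,0],velocity=.02); ctrl.pause(.1); st("shift")
y=0
while y<4:
    s=st(y); m=np.mean([ctrl.get_state()["ft_torque"][2]])
    if m<-.2: break
    y+=.4; ctrl.line_to(c,rot=[180,0,y],velocity=.03); ctrl.pause(.05)
for i in range(4): ctrl.pause(.4); st("hold")
E
```

```text
shift t14.3 p [ 535.1 -154.8  165.5] yaw0.00 F [ 1.9 -2.2  4.2] M [-0.382 -0.337 -0.188] w0.140 g50
0 t14.3 p [ 535.1 -154.8  165.5] yaw0.00 F [ 1.9 -2.2  4.2] M [-0.382 -0.337 -0.188] w0.140 g50
0.4 t14.7 p [ 535.  -154.9  165.5] yaw0.40 F [ 2.1 -1.6  4. ] M [-0.348 -0.35  -0.218] w0.140 g50
hold t15.1 p [ 535.  -154.9  165.5] yaw0.40 F [ 1.5 -1.6  3.6] M [-0.119 -0.376 -0.164] w0.136 g50
hold t15.4 p [ 535.  -154.9  165.5] yaw0.40 F [ 2.3 -0.8  3.9] M [-0.059 -0.417 -0.248] w0.137 g50
hold t15.8 p [ 535.  -155.   165.5] yaw0.40 F [ 2.1 -0.8  4.6] M [ 0.075 -0.461 -0.2  ] w0.136 g50
hold t16.2 p [ 535.  -155.   165.5] yaw0.40 F [2.6 0.6 4.4] M [ 0.083 -0.461 -0.177] w0.141 g50
```

```bash
python3 - <<'E'
from h import *
def fz(n=6):
    F=[]
    for _ in range(n): ctrl.pause(.03); F.append(ctrl.get_state()["wrist_force"])
    return np.round(np.mean(F,0),2)
c=[.535,-.155,.1655]; ctrl.pause(.8); st("held")
ctrl.line_to(c,rot=[180,0,-2.5],velocity=.03); st("back"); print(fz())
for d in(1.5,3,4,4.5):
    ctrl.line_to([c[0],c[1],c[2]-d/1e3],velocity=.02); print(d,fz()); st()
    if fz(2)[2]>14: break
E
```

```text
held t17.1 p [ 535.  -155.   165.5] yaw0.40 F [2.5 0.5 4.7] M [ 0.077 -0.441 -0.258] w0.139 g50
back t17.3 p [ 534.8 -155.   165.4] yaw-2.41 F [0.4 1.  4. ] M [-0.088 -0.155 -0.009] w0.139 g50
[ 0.2  -0.57  3.99]
1.5 [-1.23 -0.64  4.97]
 t17.9 p [ 534.9 -155.   164. ] yaw-2.49 F [-0.1 -0.4  5.3] M [-0.108  0.332  0.034] w0.137 g50
3 [-2.24 -0.48  6.39]
 t18.5 p [ 534.9 -155.   162.6] yaw-2.50 F [-1.7 -1.   6.5] M [-0.062  0.429  0.037] w0.144 g51
4 [-2.54  0.1   6.49]
 t19.0 p [ 534.9 -155.   161.7] yaw-2.49 F [-2.8  0.6  6.4] M [-0.07   0.522  0.009] w0.139 g51
4.5 [-2.24 -0.45  7.15]
 t19.5 p [ 534.9 -155.   161.2] yaw-2.49 F [-2.5 -1.2  6.5] M [ 0.013  0.509 -0.027] w0.140 g51
```

```bash
python3 - <<'E'
from h import *
c=np.array([.535,-.155,.161]); y=-2.5
while y<56:
    y=min(y+1.5,56); ctrl.line_to(c,rot=[180,0,y],velocity=.03); s=ctrl.get_state(); F=s["wrist_force"]
    if int(y/1.5)%4==0: st(y)
    if abs(s["ft_torque"][2])>.25 or F[2]>14: st("HALT"); break
    if np.hypot(F[0],F[1])>2.5: c[:2]+=.0001*F[:2]/np.hypot(F[0],F[1])*min(3,np.hypot(F[0],F[1])-1.5)
st("end"); print(c)
E
```

```text
-1.0 t19.8 p [ 535.1 -155.   161.3] yaw-0.99 F [-1.5  0.4  6.7] M [0.012 0.386 0.019] w0.138 g51
0.5 t20.1 p [ 535.1 -155.   161.3] yaw0.51 F [-0.6 -0.   6.5] M [-0.009  0.269  0.04 ] w0.137 g51
6.5 t21.1 p [ 535.3 -155.   161.4] yaw6.51 F [-0.3 -0.3  6. ] M [-0.024  0.083  0.102] w0.142 g51
12.5 t22.1 p [ 535.4 -155.   161.4] yaw12.51 F [-0.2  0.6  7.8] M [0.033 0.022 0.043] w0.136 g51
18.5 t23.1 p [ 535.4 -155.   161.4] yaw18.51 F [-0.4 -0.5  6.5] M [-0.045  0.011  0.019] w0.139 g51
24.5 t24.1 p [ 535.4 -155.   161.4] yaw24.51 F [0.1 0.5 5.9] M [0.002 0.007 0.048] w0.140 g51
30.5 t25.1 p [ 535.4 -155.   161.4] yaw30.51 F [-0.   0.4  6.6] M [0.047 0.036 0.   ] w0.139 g51
36.5 t26.1 p [ 535.4 -155.   161.4] yaw36.51 F [-0.8  0.2  7.3] M [ 0.059 -0.017  0.023] w0.138 g51
42.5 t27.1 p [ 535.4 -155.   161.5] yaw42.51 F [0.1 0.5 8.4] M [0.019 0.031 0.046] w0.134 g51
48.5 t28.1 p [ 535.4 -155.   161.4] yaw48.51 F [0.2 0.1 6.7] M [0.034 0.014 0.051] w0.140 g51
54.5 t29.1 p [ 535.4 -155.   161.5] yaw54.51 F [ 0.4 -0.3  6.9] M [0.08  0.015 0.032] w0.139 g51
end t29.3 p [ 535.4 -155.   161.4] yaw56.01 F [-0.  -0.6  6.9] M [0.03  0.02  0.024] w0.140 g51
[ 0.535 -0.155  0.161]
```

```bash
python3 - <<'E'
from h import *
c=[.535,-.155]
for z in(.164,.1665,.168,.170,.173,.177,.182,.19,.2):
    ctrl.line_to([*c,z],velocity=.03); ctrl.pause(.05); s=st()
    if s["wrist_force"][2]<-5: print("HELD"); break
else:
    ctrl.line_to([*c,.25]); ctrl.pause(.1); st("up")
    for n in("top","scene"): cv2.imwrite(f"pics/{n}1.png",ctrl.capture(n)[:,:,::-1])
E
```

```text
t29.6 p [ 535.3 -155.   164.3] yaw56.00 F [1.3 0.1 4.8] M [-0.057 -0.332  0.002] w0.144 g50
 t29.9 p [ 535.1 -155.   166.5] yaw56.00 F [ 2.3 -0.4  3.6] M [ 0.005 -0.402  0.06 ] w0.138 g50
 t30.2 p [ 534.9 -154.9  167.9] yaw56.00 F [1.4 0.9 2.5] M [ 0.028 -0.234 -0.005] w0.139 g50
 t30.5 p [ 534.6 -154.9  169.7] yaw56.00 F [-0.7  0.3  0.3] M [ 0.033  0.131 -0.01 ] w0.136 g50
 t30.8 p [ 535. -155.  173.] yaw56.00 F [ 0.3  0.3 -0.6] M [-0.029  0.019 -0.017] w0.139 g50
 t31.1 p [ 535.  -155.   177.1] yaw56.00 F [ 0.1  0.4 -0.5] M [-0.035 -0.04  -0.014] w0.137 g50
 t31.5 p [ 535.  -155.   182.1] yaw56.00 F [-0.  -0.1 -0.7] M [0.036 0.019 0.027] w0.139 g50
 t32.0 p [ 535. -155.  190.] yaw56.00 F [-0.  -0.5 -0.9] M [ 0.024  0.013 -0.005] w0.142 g50
 t32.5 p [ 535. -155.  200.] yaw56.00 F [-0.3 -0.2 -1. ] M [0.01  0.006 0.054] w0.139 g50
up t33.1 p [ 534.6 -154.8  248.6] yaw56.00 F [ 0.3 -0.7 -1.1] M [-0.002 -0.019  0.017] w0.139 g50
```

```bash
python3 - <<'E'
from h import *
d=[.4847,-.368]
ctrl.line_to([*d,.2],velocity=.2); ctrl.line_to([*d,.085],velocity=.1); st("above")
for n in("scene",): cv2.imwrite(f"pics/{n}2.png",cv2.resize(ctrl.capture(n)[190:400,200:480,::-1],None,fx=2.5,fy=2.5))
E
```

```text
above t35.8 p [ 485.  -368.2   85.7] yaw56.00 F [-0.5  0.4 -0.5] M [ 0.035  0.008 -0.04 ] w0.140 g50
```

View pics/scene2.png

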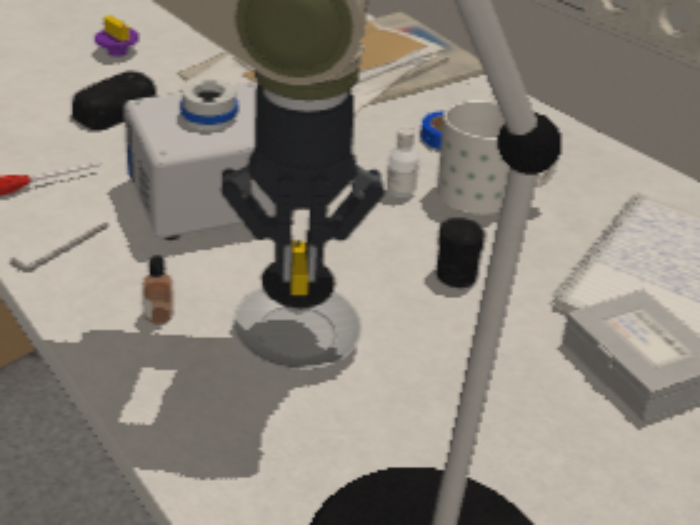

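The crop shows the cap upright in the jaws at about (298,278), directly over the dish centred at (297,330). The neck is empty, and the bottles and pot are still standing. I'll lower it until it touches.

```bash
python3 - <<'E'
from h import *
d=[.4847,-.368]; ctrl.line_to([*d,.056],velocity=.06); ctrl.pause(.15)
f0=np.mean([ctrl.get_state()["wrist_force"][2] for _ in range(3)]); st("near")
z=.056
while z>.047:
    z-=.0005; ctrl.line_to([*d,z],velocity=.01); F=ctrl.get_state()["wrist_force"]
    if F[2]-f0>2: break
s=st("touch")
if F[2]-f0>2:
    ctrl.command_gripper(.2,20); ctrl.command_gripper(.4); st("rel")
    ctrl.line_to([*d,.11],velocity=.06); ctrl.line_to([*d,.25]); ctrl.move_ptp([.3,-.40,.27],[180,0,13]); st("away")
    a=ctrl.capture("scene")[190:400,200:480,::-1]; b=ctrl.capture("top")[130:290,240:440,::-1]
    cv2.imwrite("pics/s3.png",cv2.resize(a,None,fx=2.5,fy=2.5)); cv2.imwrite("pics/t3.png",cv2.resize(b,None,fx=3,fy=3))
E
```

```text
near t36.6 p [ 484.8 -368.2   56.4] yaw56.00 F [-0.7 -0.7  0.2] M [-0.02  -0.048  0.052] w0.138 g50
touch t39.1 p [ 484.8 -368.1   51.7] yaw56.01 F [-2.2  1.3  6.4] M [ 0.224  0.339 -0.015] w0.137 g51
rel t39.6 p [ 484.7 -368.    50.9] yaw56.00 F [-0.8  0.  -0.5] M [-0.023 -0.027 -0.021] w0.401 g0
away t42.6 p [ 300.7 -400.   269.8] yaw13.13 F [ 0.2 -0.6 -0.8] M [0.027 0.007 0.023] w0.399 g0
```

View pics/s3.png

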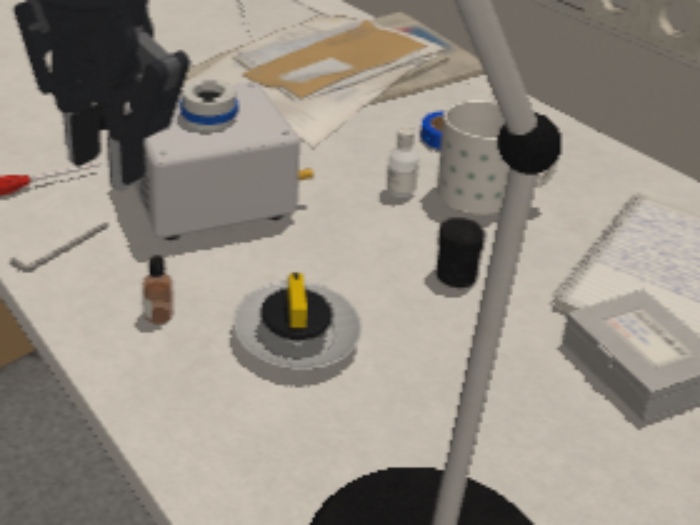

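View pics/t3.png

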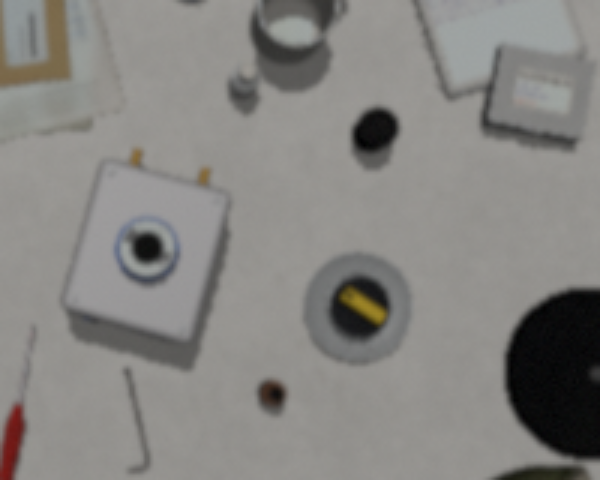

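The cap stands upright in the middle of the dish: (297,318) in the scene crop and (360,307) in the top crop. The bottles and the pot haven't moved.

```bash
python3 -c "
from cell import ctrl
print(ctrl.hand_in())"
```

```text
the job is handed in; nothing more can be done
None
```

The job is done and handed in: I held the cap lightly against its first stop for over 2 s to vent, then pressed it down, turned it free, lifted it out and set it upright in the drip dish, with the bottles and pot still standing in place.

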